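Size a sample rod in the hole gauge at the goods-in desk

ROBOT

A 6-joint arm with a two-finger parallel gripper is mounted at the origin on the work surface. World frame = base frame: x ahead of the robot, y to its left, z up, the work surface at z = 0. Lengths are in mm, angles in rad, forces in N, time in s.
With the tool pointing down it reaches from about 350 to 875 mm from the base axis. Payload 4.2 kg.
Tool frame: the origin (TCP) lies midway between the tips of the shut fingers; the grasp point (between the pads) lies 19 mm behind it; z points along the fingers, y is the line along which they close (so a half turn about z gives the same grasp; the last joint's range is limited). The gripper opens to 85 mm and grips with 20 to 120 N. Pads are 22 mm wide; open, the fingers measure 114 mm over their backs; the gripper's body (76 mm by 85 mm) begins 54 mm behind the grasp point. The pads swing forward as they close: fully open they stand 13 mm farther back than shut.
Start: joints at [1.476, 0.385, 0.008, 0, -1.194, -0.259], TCP at [216.508, 586.279, 231.312] pointing down, gripper open.
Joint ranges: [-3.14, 3.14], [-1.21, 2.06], [-1.07, 1.41], [-3.16, 2.05], [-2.99, -0.16], [-3.1, 3.1]. Speed limits (rad/s): [2.79, 2.79, 3.14, 3.14, 3.14, 3.14].

INTERFACE

Orientations are given as a unit quaternion [x, y, z, w].
In Python, from bench import arm gives the robot as it stands.
- The arm moves only by the tool send_rows, never from a script. Its argument "targets" is a list of rows, each an object of numbers: "gripper": the gripper command: -1 is fully open, 1 is shut, values between are in proportion; "x", "y", "z": the shift along the tool's x, y, z in cm; "ax", "ay", "az": the turn, a rotation vector about the tool's x, y, z in degrees. A call has 1 to 5 rows; each row shifts and turns the commanded pose from where the row before left it, along the tool's axes as they then stand; what a row does not reach is not made up. A row lasts 1/12 s, in which the tool goes at most 41.7 mm and 7.16 degrees, less where a joint would pass 70% of its speed; a pose out of reach is approached as far as the arm can. A call is refused whole if a number of a shift passes 4.17 or a number of a turn 7.16, either way. A call with a gripper value outside its range is refused whole. The fingers move at their own pace and stop on an object; the grip force is fixed at half the most. Time passes only in rows, so rows that do not move let the fingers close. It gives the time, the measured TCP pose, the force, the opening and the grip force at its end, in the units of the state.
- arm.read_state(): the state, without advancing time (a new reading comes with each control period).
- arm.get_image(name): name is "side" or "top" or "wrist"; returns (picture, depth): 384x512x3 uint8, red, green, blue; 384x512 float32, mm along the optical axis (not along the pixel's ray), 0 where there is no reading.
- arm.camera_model(name): a dict with "fx", "fy", "cx", "cy" (pixels), "cam_to_world" (4x4, takes a point from camera to world coordinates). Camera axes: x right, y down, z forward; pixel columns grow to the right and rows downward; lengths in mm; the calibration is good to about 2 mm. The wrist camera is an equidistant fisheye: a pixel r from the principal point sees the ray r / f radians off the axis. A picture is of the moment at which its call begins: read the wrist's pose just before it. camera_model takes no time and is no camera call; for the wrist camera it gives the pose at the moment of the call.
- arm.job_done(): hands the job in; it is judged then, once.
Trained networks look in the newest picture that a camera, given by its name, has taken for a name from the list of things; names that differ only in an ending like _2 or _b are one class to them, and where a whole thing is asked for, a point or a joint stands for the part that bears it (a point fixed in the world has none). Each returns a list of dicts, best first, with "score" (0 to 1); they miss things now and then, are a little off and sometimes report something else, mostly with a low value. They report only what shows in the picture. A call takes as long as a camera call. They do not tell look-alikes from the thing itself.
- arm.boxes_of(camera, thing): "rect" ([left, top, width, height] in pixels, round what is visible of it).
The state is a dict: "clock": time; "joints": joint angles; "joint_vel": joint speeds; "joint_efforts": joint torques, N m; "position": TCP position; "ee_rot": TCP orientation; "contact_force": force on the tool from outside, world axes, zero at the start; "wrist_torque": the same for the moment, N m; "gripper_width": finger opening in mm; "grasp_force": force on a finger pad.
Only numpy, scipy, OpenCV 4.12 (cv2) and the standard library are available. Lean on these libraries where they do the work, as an engineer would, in place of code of your own. Each camera call takes 0.05 s, during which the arm holds its last target. There are 200 camera calls.

TASK

Size the blue-capped sample rod in the yellow hole gauge: take it from the wooden rack, push it down through the widest hole until its tip comes out beneath the plate, draw it out, then step down and leave it standing, let go, in the smallest hole that it passes through, its foot on the gauge's base. Leave the red-capped and black-capped rods where they are in the rack.

Things in the scene. Friction and masses are not known exactly. Their poses are not given: they have to be found in the camera images.
- rod_blue: The rod to size: aluminium rod, 130 mm long overall, 24 mm in diameter, its lowest 20 mm tapering to a flat 14 mm foot; the top 40 mm is a blue plastic grip cap 26 mm in diameter. About 160 g. Origin at the centre of its foot, z up along the rod to the cap. At the start it stands upright in a pocket of the rack, its foot 10 mm above the desk; which rod is in which pocket varies
- rod_red: Bystander: aluminium rod, 130 mm long overall, 28 mm in diameter, its lowest 20 mm tapering to a flat 14 mm foot; the top 40 mm is a red plastic grip cap 26 mm in diameter. Origin at the centre of its foot, z up along the rod to the cap. At the start it stands upright in a pocket of the rack, its foot 10 mm above the desk; which rod is in which pocket varies
- rod_black: Bystander: aluminium rod, 130 mm long overall, 18 mm in diameter, its lowest 20 mm tapering to a flat 14 mm foot; the top 40 mm is a black plastic grip cap 26 mm in diameter. Origin at the centre of its foot, z up along the rod to the cap. At the start it stands upright in a pocket of the rack, its foot 10 mm above the desk; which rod is in which pocket varies
- rack: Fixed wooden block, 80 x 240 mm and 50 mm high, with three round pockets 32 mm in diameter and 40 mm deep in a row along its y axis, 75 mm apart, each holding a rod. Origin at the centre of its underside; y along the long side, x across it, z up. It may stand to the left or the right of the gauge
- gauge: Fixed hole gauge: a yellow plate 80 x 240 mm, 40 mm thick, its top 70 mm above the desk, standing on end legs over a dark steel base 5 mm thick; between base and plate there are 25 mm of free height. Three round through holes in a row along its y axis: 48 mm at y = +75 mm, 34 mm at y = 0, 20 mm at y = -65 mm. Origin at the centre of its underside; y along the long side, x across it, z up
- hole_wide (a point): Centre of the mouth of the 48 mm hole, on the plate's top face, 70 mm above the desk; z up
- hole_middle (a point): Centre of the mouth of the 34 mm hole, on the plate's top face, 70 mm above the desk; z up
- hole_narrow (a point): Centre of the mouth of the 20 mm hole, on the plate's top face, 70 mm above the desk; z up
Mind the look-alikes: they are no part of the job. What is shaped like the rod_blue but green is not meant.

How it is judged (in metres and radians):
On the way, in this order (a step that is already met when the one before it is completed fails the run):
1. the blue-capped rod goes down through the widest hole until its foot is below the plate (horizontal distance between rod_blue and hole_wide below 0.025 m and z of rod_blue in the frame of hole_wide below -0.045 m), for 0.1 s.
2. the rod is drawn out of the widest hole, its foot above the plate (z of rod_blue in the frame of hole_wide above 0 m).
3. the rod goes down through the middle hole until its foot is below the plate (horizontal distance between rod_blue and hole_middle below 0.02 m and z of rod_blue in the frame of hole_middle below -0.045 m), for 0.1 s.
At the end, for the whole second after the job is handed in: The blue-capped rod stands in the middle (34 mm) hole, its foot within 20 mm sideways of the hole's axis and more than 55 mm below the plate's top (on the base it is 65 mm below), at rest (under 20 mm/s) and released (horizontal distance between rod_blue and hole_middle below 0.02 m and z of rod_blue in the frame of hole_middle below -0.055 m and linear speed of rod_blue below 0.02 m/s); the robot touches nothing.
It fails at once if the red-capped rod is moved more than 25 mm or tipped more than 20 degrees (distance of rod_red from where it was at the start of the episode above 0.025 m or angle between rod_red's own z axis and vertical above 0.35 rad).
It fails at once if the black-capped rod is moved more than 25 mm or tipped more than 20 degrees (distance of rod_black from where it was at the start of the episode above 0.025 m or angle between rod_black's own z axis and vertical above 0.35 rad).
It also fails if it takes over 48 s, if anything falls off the work surface, if the arm or the gripper's body presses on something with over 40 N, if the wrist force passes 120 N, or if a joint passes its speed limit or range.

## Working session

There is one attempt and no reset: what is moved stays moved. The work goes in short steps, Python scripts to look and compute and a tool call to move; the robot and the scene stay as the last step left them, time stands still between calls to the robot, and variables do not carry over. Pictures are saved under pics/ and viewed, at most 10 in all, crops included, and the job is handed in when it is done.

Besides the shell and the picture viewer there is one more tool, called after "Call:" as name([rows], argument=value, ...), one row to a line, values as JSON. send_rows: Moves the arm, as the interface text tells. Its arguments: {"type":"object","properties":{"targets":{"type":"array"}},"required":["targets"]}

```bash
mkdir -p pics
cat > h.py <<'E'
import numpy as np, cv2
from bench import arm
def grab(n):
    m=arm.camera_model(n); p,d=arm.get_image(n); return m,p,d
def cloud(m,d):
    v,u=np.mgrid[:d.shape[0],:d.shape[1]]
    P=np.stack([(u-m['cx'])/m['fx']*d,(v-m['cy'])/m['fy']*d,d],-1)
    T=np.array(m['cam_to_world']); W=P@T[:3,:3].T+T[:3,3]; W[d<=0]=np.nan; return W
E
python3 - <<'E'
from h import *
s=arm.read_state(); print({k:np.round(s[k],3) for k in ('clock','position','ee_rot','gripper_width')})
ims=[]
for n in ('top','side'):
    m,p,d=grab(n); ims.append(p); np.savez('pics/'+n,p=p,d=d,**m)
    print(n,m['fx'],np.round(m['cam_to_world'],2).tolist())
    for t in ('rod_blue','rack','gauge'):
        print(t,[(np.round(b['rect']).tolist(),round(b['score'],2)) for b in arm.boxes_of(n,t)][:5])
cv2.imwrite('pics/a.png',cv2.resize(np.hstack(ims)[...,::-1],(800,300)))
cv2.imwrite('pics/top.png',ims[0][...,::-1])
E
```

```text
{'clock': np.float64(0.0), 'position': array([216.333, 585.742, 230.241]), 'ee_rot': array([ 0.984, -0.176, -0.   ,  0.001]), 'gripper_width': np.float64(85.169)}
top 462.33496379072255 [[0.01, -0.99, 0.15, 442.36], [-1.0, -0.01, 0.03, 9.68], [-0.02, -0.15, -0.99, 933.83], [0.0, 0.0, 0.0, 1.0]]
rod_blue [([142.0, 200.0, 22.0, 15.0], 0.81), ([178.0, 130.0, 22.0, 27.0], 0.79)]
rack [([91.0, 173.0, 129.0, 79.0], 0.71)]
gauge [([308.0, 189.0, 144.0, 66.0], 0.59)]
side 483.56818779363323 [[0.77, -0.38, 0.51, 29.0], [-0.64, -0.45, 0.62, -649.5], [-0.0, -0.8, -0.59, 718.46], [0.0, 0.0, 0.0, 1.0]]
rod_blue [([174.0, 135.0, 16.0, 40.0], 0.67), ([235.0, 129.0, 12.0, 52.0], 0.67)]
rack [([156.0, 148.0, 65.0, 71.0], 0.56)]
gauge [([251.0, 223.0, 112.0, 123.0], 0.88)]
```

View pics/a.png

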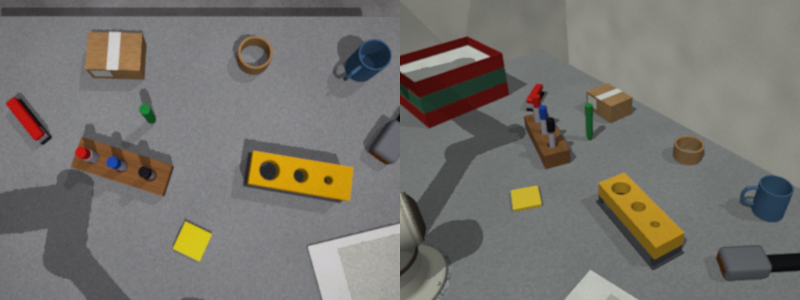

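View pics/top.png

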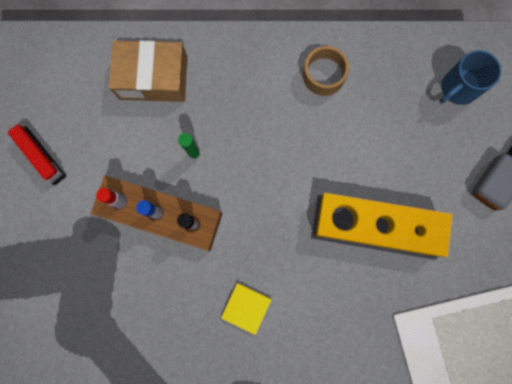

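The top view shows the blue cap at (146,208), in the rack's middle pocket between red and black. The gauge holes are at (344,218) wide, (385,225) middle and (420,230) narrow. The green look-alike stands free at (189,146).

```bash
cat > m.py <<'E'
from h import *
def rect_fit(W,mask,zlo,zhi):
    k=mask&(W[...,2]>zlo)&(W[...,2]<zhi); n,l,st,c=cv2.connectedComponentsWithStats(k.astype(np.uint8))
    i=1+np.argmax(st[1:,4]); q=W[l==i]; r=cv2.minAreaRect(q[:,:2].astype(np.float32))
    e=cv2.boxPoints(r); a=max((e[1]-e[0],e[2]-e[1]),key=np.linalg.norm)
    return np.round(r[0],1),np.round(r[1],1),round(float(np.degrees(np.arctan2(a[1],a[0]))),1),round(float(np.median(q[:,2])),1)
def cap(W,hsv,lo,hi,box):
    k=cv2.inRange(hsv,lo,hi)>0; b=np.zeros_like(k); x,y,X,Y=box; b[y:Y,x:X]=1
    q=W[k&b&(W[...,2]>85)]; zt=np.nanpercentile(q[:,2],95); t=q[q[:,2]>zt-5]
    c,r=cv2.minEnclosingCircle(t[:,:2].astype(np.float32)); return len(t),np.round(c,1),round(r,1),round(float(zt),1)
E
python3 - <<'E'
from m import *
f=dict(np.load('pics/top.npz')); W=cloud(f,f['d']); hsv=cv2.cvtColor(f['p'],cv2.COLOR_RGB2HSV)
b=np.zeros(hsv.shape[:2],bool); b[170:270,300:465]=1
print('gauge',rect_fit(W,b&(cv2.inRange(hsv,(18,120,80),(35,255,255))>0),62,80))
b[:]=0; b[165:260,80:230]=1
print('rack',rect_fit(W,b,42,58))
print('blue',cap(W,hsv,(105,100,30),(130,255,255),(130,190,170,230)))
print('red',cap(W,hsv,(0,150,60),(8,255,255),(90,175,125,215)))
print('green',cap(W,hsv,(45,80,30),(85,255,255),(170,125,210,165)))
# holes: rays through dark blobs to z=70
T=f['cam_to_world']; g=cv2.inRange(hsv,(0,0,0),(180,255,75))
for u,v in((344,218),(385,225),(420,230)):
    # dark blob: rim ellipse incl. wall; use floor/wall pixels
    m=np.zeros_like(g); m[v-17:v+18,u-17:u+18]=255; y=cv2.inRange(hsv,(15,120,110),(35,255,255))
    n,l,st,c=cv2.connectedComponentsWithStats(cv2.bitwise_and(m,255-y)); i=l[v,u]; cc=c[i]
    r=T[:3,:3]@np.array([(cc[0]-f['cx'])/f['fx'],(cc[1]-f['cy'])/f['fy'],1]); p=T[:3,3]+r*(70-T[2,3])/r[2]
    print(u,cc.round(1),st[i].tolist(),p.round(1))
E
```

```text
gauge (array([ 508.8, -215.7]), array([240.7,  80.4]), 80.9, 70.2)
rack (array([529.1, 219.8]), array([241.4,  80.2]), 73.4, 50.1)
blue (156, array([528. , 218.8]), 12.6, 141.9)
red (158, array([549.8, 290.6]), 12.6, 142.3)
green (143, array([652.2, 152. ]), 12.7, 132.4)
344 [344.3 217.9] [333, 207, 24, 23, 458] [ 518.4 -140.5   70. ]
385 [384.3 224.5] [376, 217, 18, 16, 224] [ 507.  -214.2   70. ]
420 [419.5 230.2] [415, 226, 10, 9, 73] [ 497.2 -278.4   70. ]
```

```bash
cat > plan.py <<'E'
import sys,json
from h import *
from scipy.spatial.transform import Rotation as R
def plan(tgt,yaw=None,n=None,g=-1,smax=36,tmax=6.9):
    """rows to TCP position tgt, tool pointing down, tool-y heading yaw (deg, mod 180)"""
    s=arm.read_state(); p=np.array(s['position']); r=R.from_quat(s['ee_rot'])
    M=r.as_matrix(); h=np.degrees(np.arctan2(M[1,1],M[0,1]))
    dy=0 if yaw is None else (yaw-h+90)%180-90
    if yaw is None: yaw=h
    up=h+dy; c,si=np.cos(np.radians(up)),np.sin(np.radians(up))
    G=R.from_matrix(np.array([[-si,c,0],[c,si,0],[0,0,-1]]).T)if 0 else R.from_matrix(np.column_stack([np.cross([c,si,0],[0,0,-1]),[c,si,0],[0,0,-1]]))
    w=(r.inv()*G).as_rotvec(degrees=True); d=np.array(tgt)-p
    n=n or int(max(np.ceil(np.linalg.norm(d)/smax),np.ceil(np.linalg.norm(w)/tmax),1))
    for i in range(n):
        a=(r*R.from_rotvec(w*i/n,degrees=True)).inv().apply(d/n)/10
        print(json.dumps(dict(gripper=g,**dict(zip('xyz',a.round(2).tolist())),**dict(zip(('ax','ay','az'),(w/n).round(2).tolist())))))
    print('from',p.round(1),'turn',round(dy,1),'n',n, 'F',np.round(s['contact_force'],1),'w',round(s['gripper_width'],1),'t',s['clock'])
if __name__=='__main__': plan(**json.loads(sys.argv[1]))
E
python3 plan.py '{"tgt":[528.5,219.2,200],"yaw":-16.6,"n":15}'
```

```text
{"gripper": -1, "x": 2.8, "y": 1.57, "z": 0.21, "ax": 0.0, "ay": -0.0, "az": 5.76}
{"gripper": -1, "x": 2.94, "y": 1.29, "z": 0.21, "ax": 0.0, "ay": -0.0, "az": 5.76}
{"gripper": -1, "x": 3.06, "y": 0.98, "z": 0.21, "ax": 0.0, "ay": -0.0, "az": 5.76}
{"gripper": -1, "x": 3.14, "y": 0.67, "z": 0.21, "ax": 0.0, "ay": -0.0, "az": 5.76}
{"gripper": -1, "x": 3.19, "y": 0.35, "z": 0.21, "ax": 0.0, "ay": -0.0, "az": 5.76}
{"gripper": -1, "x": 3.21, "y": 0.03, "z": 0.21, "ax": 0.0, "ay": -0.0, "az": 5.76}
{"gripper": -1, "x": 3.2, "y": -0.29, "z": 0.21, "ax": 0.0, "ay": -0.0, "az": 5.76}
{"gripper": -1, "x": 3.15, "y": -0.61, "z": 0.21, "ax": 0.0, "ay": -0.0, "az": 5.76}
{"gripper": -1, "x": 3.08, "y": -0.92, "z": 0.21, "ax": 0.0, "ay": -0.0, "az": 5.76}
{"gripper": -1, "x": 2.97, "y": -1.23, "z": 0.21, "ax": 0.0, "ay": -0.0, "az": 5.76}
{"gripper": -1, "x": 2.83, "y": -1.52, "z": 0.21, "ax": 0.0, "ay": -0.0, "az": 5.76}
{"gripper": -1, "x": 2.66, "y": -1.79, "z": 0.21, "ax": 0.0, "ay": -0.0, "az": 5.76}
{"gripper": -1, "x": 2.47, "y": -2.05, "z": 0.21, "ax": 0.0, "ay": -0.0, "az": 5.76}
{"gripper": -1, "x": 2.25, "y": -2.29, "z": 0.21, "ax": 0.0, "ay": -0.0, "az": 5.76}
{"gripper": -1, "x": 2.01, "y": -2.5, "z": 0.21, "ax": 0.0, "ay": -0.0, "az": 5.76}
from [216.5 586.2 231.1] turn -86.3 n 15 F [ 0.   0.5 -0.4] w 85.3 t 0.4
```

Call:
send_rows([
  {"gripper": -1, "x": 2.8, "y": 1.57, "z": 0.2, "ax": 0, "ay": 0, "az": 5.76},
  {"gripper": -1, "x": 2.94, "y": 1.29, "z": 0.2, "ax": 0, "ay": 0, "az": 5.76},
  {"gripper": -1, "x": 3.06, "y": 0.98, "z": 0.2, "ax": 0, "ay": 0, "az": 5.76},
  {"gripper": -1, "x": 3.14, "y": 0.67, "z": 0.2, "ax": 0, "ay": 0, "az": 5.76},
  {"gripper": -1, "x": 3.19, "y": 0.35, "z": 0.2, "ax": 0, "ay": 0, "az": 5.76},
])

```text
clock: 0.82
position: [321.2, 462.9, 221.3]
ee_rot: [0.909, -0.417, -0.0, -0.0]
contact_force: [0.5, 0.4, 0.1]
gripper_width: 85.3
grasp_force: 0.0
```

Call:
send_rows([
  {"gripper": -1, "x": 3.2, "y": 0.0, "z": 0.2, "ax": 0, "ay": 0, "az": 5.76},
  {"gripper": -1, "x": 3.2, "y": -0.3, "z": 0.2, "ax": 0, "ay": 0, "az": 5.76},
  {"gripper": -1, "x": 3.15, "y": -0.6, "z": 0.2, "ax": 0, "ay": 0, "az": 5.76},
  {"gripper": -1, "x": 3.1, "y": -0.9, "z": 0.2, "ax": 0, "ay": 0, "az": 5.76},
  {"gripper": -1, "x": 2.97, "y": -1.23, "z": 0.2, "ax": 0, "ay": 0, "az": 5.76},
])

```text
clock: 1.23
position: [425.4, 340.3, 211.5]
ee_rot: [0.776, -0.63, -0.0, -0.0]
contact_force: [0.6, 0.6, 0.0]
gripper_width: 85.3
grasp_force: 0.0
```

Call:
send_rows([
  {"gripper": -1, "x": 2.83, "y": -1.52, "z": 0.2, "ax": 0, "ay": 0, "az": 5.76},
  {"gripper": -1, "x": 2.66, "y": -1.8, "z": 0.2, "ax": 0, "ay": 0, "az": 5.76},
  {"gripper": -1, "x": 2.47, "y": -2.05, "z": 0.2, "ax": 0, "ay": 0, "az": 5.76},
  {"gripper": -1, "x": 2.25, "y": -2.3, "z": 0.2, "ax": 0, "ay": 0, "az": 5.76},
  {"gripper": -1, "x": 2.0, "y": -2.5, "z": 0.2, "ax": 0, "ay": 0, "az": 5.76},
])

```text
clock: 1.65
position: [529.5, 218.1, 201.4]
ee_rot: [-0.595, 0.804, -0.0, 0.0]
contact_force: [0.5, 0.1, -0.5]
gripper_width: 85.4
grasp_force: 0.0
```

```bash
python3 - <<'E'
from h import *
m,p,d=grab('wrist'); np.savez('pics/w1',p=p,d=d,**m); cv2.imwrite('pics/w1.png',p[...,::-1])
E
python3 plan.py '{"tgt":[528.5,219.2,150],"yaw":-16.6,"n":3}'; python3 -c "
from h import *;print(arm.read_state()['joints'])"
```

```text
{"gripper": -1, "x": -0.11, "y": 0.16, "z": 1.69, "ax": -0.01, "ay": -0.03, "az": -0.26}
{"gripper": -1, "x": -0.11, "y": 0.16, "z": 1.69, "ax": -0.01, "ay": -0.03, "az": -0.26}
{"gripper": -1, "x": -0.11, "y": 0.15, "z": 1.69, "ax": -0.01, "ay": -0.03, "az": -0.26}
from [532.  214.6 200.8] turn 0.8 n 3 F [ 2.4 -0.8  0.9] w 85.5 t 1.7
[ 0.66659368  0.32171636 -0.16760958  0.00162633 -1.08229425 -0.97093668]
```

View pics/w1.png

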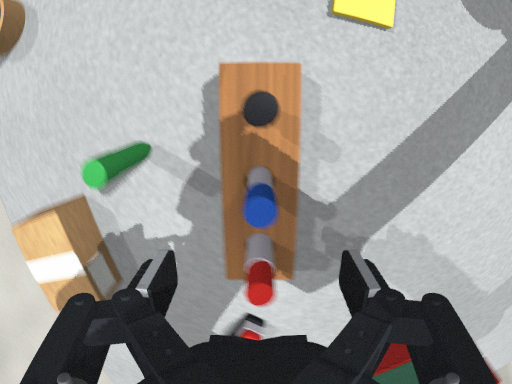

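The wrist view shows blue at (260,205), centred between the fingers, with black above it at (261,108) and red below at (260,285). I let the arm settle and recheck.

Call:
send_rows([
  {"gripper": -1, "x": 0, "y": 0, "z": 1.0, "ax": 0, "ay": 0, "az": 0},
  {"gripper": -1, "x": 0, "y": 0, "z": 0, "ax": 0, "ay": 0, "az": 0},
  {"gripper": -1, "x": 0, "y": 0, "z": 0, "ax": 0, "ay": 0, "az": 0},
])

```text
clock: 1.95
position: [527.8, 219.5, 190.4]
ee_rot: [-0.598, 0.802, 0.0, -0.001]
contact_force: [0.5, -0.3, 0.7]
gripper_width: 85.6
grasp_force: 0.0
```

```bash
cat > wr.py <<'E'
from m import *
def wcloud(m,d):
    v,u=np.mgrid[:d.shape[0],:d.shape[1]]; a=(u-m['cx'])/m['fx']; b=(v-m['cy'])/m['fy']; t=np.hypot(a,b)
    k=np.tan(np.minimum(t,1.5))/np.maximum(t,1e-9)
    P=np.stack([a*k*d,b*k*d,d],-1); T=np.array(m['cam_to_world']); W=P@T[:3,:3].T+T[:3,3]; W[(d<=0)|(t>1.2)]=np.nan; return W
E
python3 - <<'E'
from wr import *
m,p,d=grab('wrist'); W=wcloud(m,d); hsv=cv2.cvtColor(p,cv2.COLOR_RGB2HSV)
print('blue',cap(W,hsv,(105,100,30),(130,255,255),(200,150,320,260)))
s=W[(W[...,2]>44)&(W[...,2]<56)]; print('rack',cv2.minAreaRect(s[:,:2].astype(np.float32)))
E
python3 plan.py '{"tgt":[528.5,219.2,99],"yaw":-16.6,"n":5}'
```

```text
blue (968, array([526.2, 218.1]), 12.8, 139.7)
rack ((620.0639038085938, 362.44122314453125), (413.8174743652344, 500.15478515625), 9.997844696044922)
{"gripper": -1, "x": 0.01, "y": -0.01, "z": 1.84, "ax": 0.01, "ay": -0.01, "az": 0.01}
{"gripper": -1, "x": 0.01, "y": -0.01, "z": 1.84, "ax": 0.01, "ay": -0.01, "az": 0.01}
{"gripper": -1, "x": 0.01, "y": -0.01, "z": 1.84, "ax": 0.01, "ay": -0.01, "az": 0.01}
{"gripper": -1, "x": 0.01, "y": -0.01, "z": 1.84, "ax": 0.01, "ay": -0.01, "az": 0.01}
{"gripper": -1, "x": 0.01, "y": -0.01, "z": 1.84, "ax": 0.01, "ay": -0.01, "az": 0.01}
from [528. 220. 191.] turn -0.0 n 5 F [-0.7  0.6  0.3] w 85.4 t 2.0
```

Call:
send_rows([
  {"gripper": -1, "x": 0.1, "y": -0.1, "z": 2.5, "ax": 0, "ay": 0, "az": 0},
  {"gripper": -1, "x": 0, "y": 0, "z": 2.5, "ax": 0, "ay": 0, "az": 0},
  {"gripper": -1, "x": 0, "y": 0, "z": 2.2, "ax": 0, "ay": 0, "az": 0},
  {"gripper": -1, "x": 0, "y": 0, "z": 1.5, "ax": 0, "ay": 0, "az": 0},
  {"gripper": -1, "x": 0, "y": 0, "z": 0.5, "ax": 0, "ay": 0, "az": 0},
])

```text
clock: 2.42
position: [527.4, 218.4, 97.0]
ee_rot: [-0.598, 0.802, 0.0, -0.002]
contact_force: [0.3, 0.8, 0.7]
gripper_width: 85.3
grasp_force: 0.0
```

Call:
send_rows([
  {"gripper": -1, "x": 0, "y": 0, "z": 0, "ax": 0, "ay": 0, "az": 0},
  {"gripper": 1, "x": 0, "y": 0, "z": 0, "ax": 0, "ay": 0, "az": 0},
  {"gripper": 1, "x": 0, "y": 0, "z": 0, "ax": 0, "ay": 0, "az": 0},
  {"gripper": 1, "x": 0, "y": 0, "z": 0, "ax": 0, "ay": 0, "az": 0},
  {"gripper": 1, "x": 0, "y": 0, "z": 0, "ax": 0, "ay": 0, "az": 0},
])

```text
clock: 2.83
position: [529.8, 218.6, 100.5]
ee_rot: [-0.597, 0.802, -0.0, 0.001]
contact_force: [0.2, -0.0, -0.3]
gripper_width: 38.9
grasp_force: 0.0
```

Call:
send_rows([
  {"gripper": 1, "x": 0, "y": 0, "z": 0, "ax": 0, "ay": 0, "az": 0},
  {"gripper": 1, "x": 0, "y": 0, "z": 0, "ax": 0, "ay": 0, "az": 0},
  {"gripper": 1, "x": 0, "y": 0, "z": 0, "ax": 0, "ay": 0, "az": 0},
  {"gripper": 1, "x": 0, "y": 0, "z": 0, "ax": 0, "ay": 0, "az": 0},
  {"gripper": 1, "x": 0, "y": 0, "z": 0, "ax": 0, "ay": 0, "az": 0},
])

```text
clock: 3.25
position: [529.4, 218.4, 100.2]
ee_rot: [-0.597, 0.802, 0.0, 0.0]
contact_force: [-2.4, 0.7, 5.2]
gripper_width: 24.7
grasp_force: 58.5
```

Call:
send_rows([
  {"gripper": 1, "x": 0, "y": 0, "z": -0.5, "ax": 0, "ay": 0, "az": 0},
  {"gripper": 1, "x": 0, "y": 0, "z": -1.5, "ax": 0, "ay": 0, "az": 0},
  {"gripper": 1, "x": 0, "y": 0, "z": -2.5, "ax": 0, "ay": 0, "az": 0},
  {"gripper": 1, "x": 0, "y": 0, "z": -2.5, "ax": 0, "ay": 0, "az": 0},
  {"gripper": 1, "x": 0, "y": 0, "z": -2.5, "ax": 0, "ay": 0, "az": 0},
])

```text
clock: 3.67
position: [529.0, 217.7, 194.7]
ee_rot: [-0.597, 0.802, 0.0, -0.001]
contact_force: [0.5, 0.2, -0.3]
gripper_width: 24.7
grasp_force: 58.7
```

Call:
send_rows([
  {"gripper": 1, "x": 0, "y": 0, "z": -1.0, "ax": 0, "ay": 0, "az": 0},
  {"gripper": 1, "x": 0, "y": 0, "z": 0, "ax": 0, "ay": 0, "az": 0},
  {"gripper": 1, "x": 0, "y": 0, "z": 0, "ax": 0, "ay": 0, "az": 0},
])

```text
clock: 3.92
position: [528.8, 217.9, 203.4]
ee_rot: [-0.597, 0.802, 0.0, -0.0]
contact_force: [0.7, 0.3, -2.0]
gripper_width: 24.7
grasp_force: 58.7
```

```bash
python3 - <<'E'
from h import *
m,p,d=grab('side'); np.savez('pics/s2',p=p,d=d,**m); cv2.imwrite('pics/s2.png',cv2.resize(p[60:260,80:330,::-1],(750,600)))
E
python3 plan.py '{"tgt":[519.5,-141,210]}'
```

```text
{"gripper": -1, "x": 3.46, "y": -0.95, "z": -0.07, "ax": 0.01, "ay": -0.01, "az": 0.0}
{"gripper": -1, "x": 3.46, "y": -0.95, "z": -0.07, "ax": 0.01, "ay": -0.01, "az": 0.0}
{"gripper": -1, "x": 3.46, "y": -0.95, "z": -0.07, "ax": 0.01, "ay": -0.01, "az": 0.0}
{"gripper": -1, "x": 3.46, "y": -0.95, "z": -0.07, "ax": 0.01, "ay": -0.01, "az": 0.0}
{"gripper": -1, "x": 3.46, "y": -0.95, "z": -0.07, "ax": 0.01, "ay": -0.01, "az": 0.0}
{"gripper": -1, "x": 3.46, "y": -0.95, "z": -0.07, "ax": 0.01, "ay": -0.01, "az": 0.0}
{"gripper": -1, "x": 3.46, "y": -0.95, "z": -0.07, "ax": 0.01, "ay": -0.01, "az": 0.0}
{"gripper": -1, "x": 3.46, "y": -0.95, "z": -0.07, "ax": 0.01, "ay": -0.01, "az": 0.0}
{"gripper": -1, "x": 3.46, "y": -0.95, "z": -0.07, "ax": 0.01, "ay": -0.01, "az": 0.0}
{"gripper": -1, "x": 3.46, "y": -0.95, "z": -0.08, "ax": 0.01, "ay": -0.01, "az": 0.0}
from [528.3 217.6 202.4] turn 0 n 10 F [-1.1  0.  -1.9] w 24.6 t 3.9667
```

View pics/s2.png

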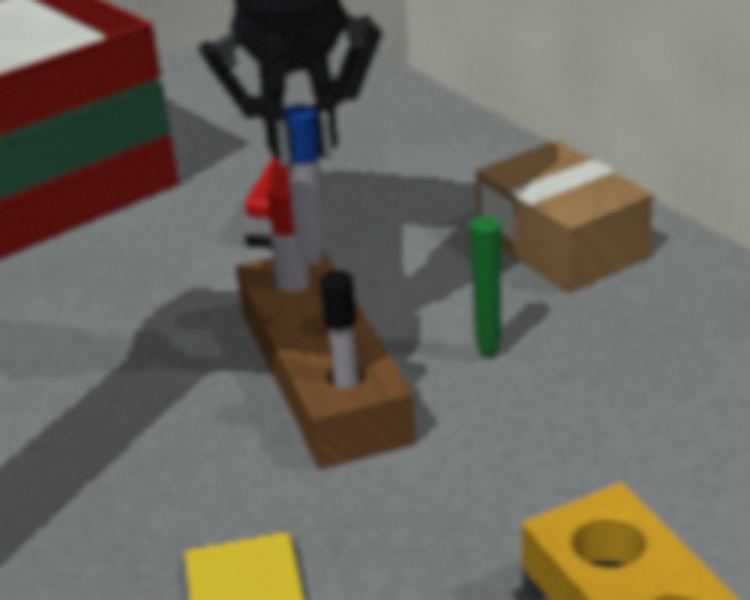

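The rod is held upright at crop (303,135), and red and black stand undisturbed. The straight path passes over black, so I lift another 60 mm before crossing.

Call:
send_rows([
  {"gripper": 1, "x": 0, "y": 0, "z": -2, "ax": 0, "ay": 0, "az": 0},
  {"gripper": 1, "x": 0, "y": 0, "z": -2.5, "ax": 0, "ay": 0, "az": 0},
  {"gripper": 1, "x": 0, "y": 0, "z": -1.5, "ax": 0, "ay": 0, "az": 0},
  {"gripper": 1, "x": 0, "y": 0, "z": 0, "ax": 0, "ay": 0, "az": 0},
])

```text
clock: 4.3
position: [530.5, 218.7, 265.9]
ee_rot: [-0.597, 0.802, -0.0, 0.002]
contact_force: [0.6, 0.3, -1.4]
gripper_width: 25.0
grasp_force: 58.8
```

Call:
send_rows([
  {"gripper": 1, "x": 1.5, "y": -0.4, "z": 0, "ax": 0, "ay": 0, "az": 0},
  {"gripper": 1, "x": 3, "y": -0.8, "z": 0, "ax": 0, "ay": 0, "az": 0},
  {"gripper": 1, "x": 3.5, "y": -1, "z": 0, "ax": 0, "ay": 0, "az": 0},
  {"gripper": 1, "x": 3.5, "y": -1, "z": 0, "ax": 0, "ay": 0, "az": 0},
  {"gripper": 1, "x": 3.5, "y": -1, "z": 0, "ax": 0, "ay": 0, "az": 0},
])

```text
clock: 4.72
position: [524.6, 60.2, 261.2]
ee_rot: [-0.597, 0.802, 0.001, -0.003]
contact_force: [0.9, -0.1, -1.8]
gripper_width: 24.4
grasp_force: 58.8
```

Call:
send_rows([
  {"gripper": 1, "x": 3.5, "y": -1, "z": 0, "ax": 0, "ay": 0, "az": 0},
  {"gripper": 1, "x": 3.5, "y": -1, "z": 0, "ax": 0, "ay": 0, "az": 0},
  {"gripper": 1, "x": 3.5, "y": -1, "z": 0, "ax": 0, "ay": 0, "az": 0},
  {"gripper": 1, "x": 3.5, "y": -1, "z": 0, "ax": 0, "ay": 0, "az": 0},
  {"gripper": 1, "x": 3, "y": -0.8, "z": 0, "ax": 0, "ay": 0, "az": 0},
])

```text
clock: 5.13
position: [521.6, -116.7, 261.3]
ee_rot: [-0.597, 0.803, 0.002, -0.002]
contact_force: [0.1, 0.5, -1.8]
gripper_width: 24.7
grasp_force: 58.8
```

Call:
send_rows([
  {"gripper": 1, "x": 1.9, "y": -0.5, "z": 0, "ax": 0, "ay": 0, "az": 0},
  {"gripper": 1, "x": 0, "y": 0, "z": 0, "ax": 0, "ay": 0, "az": 0},
  {"gripper": 1, "x": 0, "y": 0, "z": 0, "ax": 0, "ay": 0, "az": 0},
  {"gripper": 1, "x": 0, "y": 0, "z": 0, "ax": 0, "ay": 0, "az": 0},
])

```text
clock: 5.47
position: [522.0, -133.8, 262.4]
ee_rot: [-0.597, 0.802, 0.001, -0.001]
contact_force: [0.9, 0.2, -1.4]
gripper_width: 24.7
grasp_force: 58.8
```

```bash
python3 - <<'E'
from h import *
m,p,d=grab('side'); np.savez('pics/s3',p=p,d=d,**m); cv2.imwrite('pics/s3.png',cv2.resize(p[100:300,190:440,::-1],(750,600)))
W=cloud(m,d)
x=W[(abs(W[...,0]-519)<40)&(abs(W[...,1]+141)<40)&(W[...,2]>90)&(W[...,2]<300)]
for z in range(140,260,15):
    q=x[(x[:,2]>z)&(x[:,2]<z+15)]
    if len(q)>5: print(z,len(q),np.median(q,0).round(1))
E
python3 plan.py '{"tgt":[519.5,-141,210],"n":2}'
```

```text
170 43 [ 513.7 -138.3  178.7]
185 77 [ 512.6 -140.8  194. ]
200 83 [ 512.6 -140.4  207.2]
215 99 [ 512.5 -140.3  222.4]
230 94 [ 513.2 -140.7  237.9]
245 90 [ 514.3 -141.6  252.7]
{"gripper": -1, "x": 0.41, "y": 0.02, "z": 2.64, "ax": 0.07, "ay": -0.01, "az": 0.0}
{"gripper": -1, "x": 0.41, "y": 0.03, "z": 2.64, "ax": 0.07, "ay": -0.01, "az": 0.0}
from [ 522.4 -133.4  262.9] turn 0 n 2 F [-0.2  0.5 -2.1] w 24.6 t 5.5167
```

View pics/s3.png

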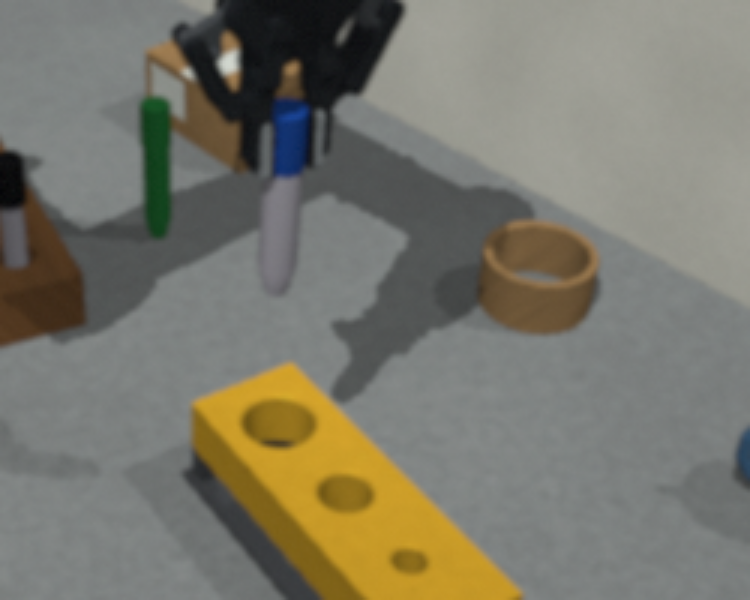

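The rod hangs over the wide hole, its foot at crop (276,290), tilted about 2° with its axis near (519,-133). I shift it 8.5 mm towards the hole and go down.

Call:
send_rows([
  {"gripper": 1, "x": 0.8, "y": 0.25, "z": 0, "ax": 0, "ay": 0, "az": 0},
  {"gripper": 1, "x": 0, "y": 0, "z": 2, "ax": 0, "ay": 0, "az": 0},
  {"gripper": 1, "x": 0, "y": 0, "z": 3, "ax": 0, "ay": 0, "az": 0},
  {"gripper": 1, "x": 0, "y": 0, "z": 2.5, "ax": 0, "ay": 0, "az": 0},
  {"gripper": 1, "x": 0, "y": 0, "z": 1, "ax": 0, "ay": 0, "az": 0},
])

```text
clock: 5.93
position: [515.8, -140.0, 175.7]
ee_rot: [-0.597, 0.802, 0.002, -0.002]
contact_force: [-0.9, -0.6, -2.7]
gripper_width: 24.8
grasp_force: 58.9
```

Call:
send_rows([
  {"gripper": 1, "x": 0, "y": 0, "z": 0.5, "ax": 0, "ay": 0, "az": 0},
  {"gripper": 1, "x": 0, "y": 0, "z": 0, "ax": 0, "ay": 0, "az": 0},
  {"gripper": 1, "x": 0, "y": 0, "z": 0, "ax": 0, "ay": 0, "az": 0},
])

```text
clock: 6.18
position: [519.4, -140.7, 175.6]
ee_rot: [-0.598, 0.802, -0.001, 0.001]
contact_force: [-0.2, -0.1, -0.9]
gripper_width: 24.9
grasp_force: 58.9
```

```bash
python3 - <<'E'
from h import *
m,p,d=grab('side'); cv2.imwrite('pics/s4.png',cv2.resize(p[130:300,230:400,::-1],(600,600),interpolation=cv2.INTER_CUBIC))
W=cloud(m,d); hsv=cv2.cvtColor(p,cv2.COLOR_RGB2HSV)
k=(hsv[...,1]<90)&(abs(W[...,0]-517)<30)&(abs(W[...,1]+144)<30)
for z in range(72,160,10):
    q=W[k&(W[...,2]>z)&(W[...,2]<z+10)]
    if len(q)>5: print(z,len(q),np.median(q,0).round(1))
E
python3 plan.py '{"tgt":[519.5,-141,107],"n":1}'
```

```text
82 14 [ 513.2 -145.5   89.4]
92 25 [ 511.4 -146.8   98.2]
102 45 [ 511.8 -148.5  107.3]
112 52 [ 510.2 -147.5  116.6]
122 48 [ 509.7 -147.6  127.4]
132 50 [ 510.6 -147.3  137.1]
142 51 [ 511.5 -149.   146.3]
152 56 [ 509.8 -146.8  156.5]
{"gripper": -1, "x": 0.03, "y": 0.02, "z": 6.9, "ax": -0.18, "ay": 0.03, "az": 0.0}
from [ 519.6 -140.8  176. ] turn 0 n 1 F [ 0.2 -0.8 -2.4] w 24.6 t 6.2333
```

View pics/s4.png

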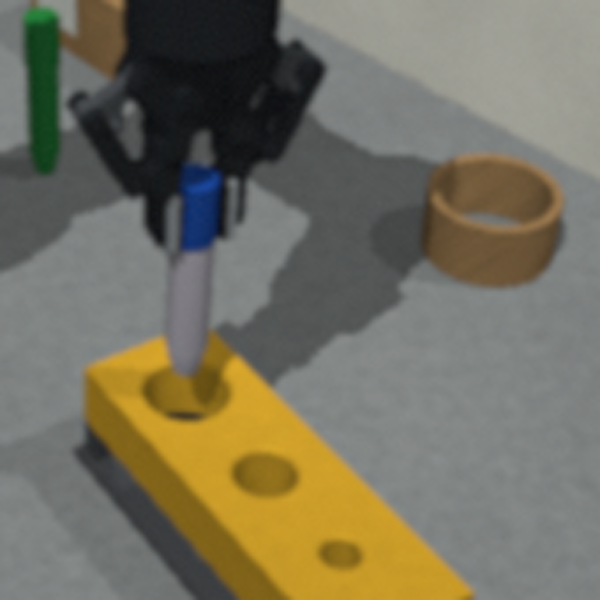

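The foot at crop (188,370) is right over the hole, whose mouth is at (187,392). I go down 69 mm.

Call:
send_rows([
  {"gripper": 1, "x": 0, "y": 0, "z": 1.5, "ax": 0, "ay": 0, "az": 0},
  {"gripper": 1, "x": 0, "y": 0, "z": 2, "ax": 0, "ay": 0, "az": 0},
  {"gripper": 1, "x": 0, "y": 0, "z": 1.7, "ax": 0, "ay": 0, "az": 0},
  {"gripper": 1, "x": 0, "y": 0, "z": 1.2, "ax": 0, "ay": 0, "az": 0},
  {"gripper": 1, "x": 0, "y": 0, "z": 0.5, "ax": 0, "ay": 0, "az": 0},
])

```text
clock: 6.65
position: [518.4, -140.7, 104.9]
ee_rot: [-0.597, 0.802, 0.0, -0.0]
contact_force: [0.1, 0.7, -1.9]
gripper_width: 24.7
grasp_force: 58.9
```

Call:
send_rows([
  {"gripper": 1, "x": 0, "y": 0, "z": 0, "ax": 0, "ay": 0, "az": 0},
  {"gripper": 1, "x": 0, "y": 0, "z": 0, "ax": 0, "ay": 0, "az": 0},
  {"gripper": 1, "x": 0, "y": 0, "z": 0, "ax": 0, "ay": 0, "az": 0},
  {"gripper": 1, "x": 0, "y": 0, "z": 0, "ax": 0, "ay": 0, "az": 0},
])

```text
clock: 6.98
position: [519.3, -140.8, 106.6]
ee_rot: [-0.597, 0.802, -0.001, 0.001]
contact_force: [0.4, 0.7, -1.8]
gripper_width: 24.6
grasp_force: 58.9
```

Call:
send_rows([
  {"gripper": 1, "x": 0, "y": 0, "z": -1.5, "ax": 0, "ay": 0, "az": 0},
  {"gripper": 1, "x": 0, "y": 0, "z": -2, "ax": 0, "ay": 0, "az": 0},
  {"gripper": 1, "x": 0, "y": 0, "z": -2, "ax": 0, "ay": 0, "az": 0},
  {"gripper": 1, "x": 0, "y": 0, "z": -2, "ax": 0, "ay": 0, "az": 0},
  {"gripper": 1, "x": 0, "y": 0, "z": -0.5, "ax": 0, "ay": 0, "az": 0},
])

```text
clock: 7.4
position: [520.7, -141.1, 189.7]
ee_rot: [-0.597, 0.802, -0.003, 0.003]
contact_force: [0.5, -0.0, -1.2]
gripper_width: 24.9
grasp_force: 58.9
```

Call:
send_rows([
  {"gripper": 1, "x": 0, "y": 0, "z": 0, "ax": 0, "ay": 0, "az": 0},
  {"gripper": 1, "x": 0, "y": 0, "z": 0, "ax": 0, "ay": 0, "az": 0},
])

```text
clock: 7.57
position: [517.9, -140.6, 185.0]
ee_rot: [-0.597, 0.802, 0.0, 0.0]
contact_force: [-0.3, 0.2, -1.8]
gripper_width: 24.8
grasp_force: 58.9
```

Call:
send_rows([
  {"gripper": 1, "x": 1.5, "y": 0.2, "z": 0, "ax": 0, "ay": 0, "az": 0},
  {"gripper": 1, "x": 2.5, "y": 0.3, "z": 0, "ax": 0, "ay": 0, "az": 0},
  {"gripper": 1, "x": 2.4, "y": 0.3, "z": 0, "ax": 0, "ay": 0, "az": 0},
  {"gripper": 1, "x": 1, "y": 0.2, "z": 0, "ax": 0, "ay": 0, "az": 0},
  {"gripper": 1, "x": 0, "y": 0, "z": 0, "ax": 0, "ay": 0, "az": 0},
])

```text
clock: 7.98
position: [485.7, -210.0, 183.7]
ee_rot: [-0.596, 0.803, 0.001, -0.001]
contact_force: [0.3, 1.1, -1.2]
gripper_width: 24.9
grasp_force: 58.9
```

Call:
send_rows([
  {"gripper": 1, "x": 0, "y": 0, "z": 0, "ax": 0, "ay": 0, "az": 0},
  {"gripper": 1, "x": 0, "y": 0, "z": 0, "ax": 0, "ay": 0, "az": 0},
  {"gripper": 1, "x": 0, "y": 0, "z": 0, "ax": 0, "ay": 0, "az": 0},
])

```text
clock: 8.23
position: [487.9, -208.1, 184.9]
ee_rot: [-0.597, 0.802, 0.0, -0.0]
contact_force: [0.5, 0.1, -1.2]
gripper_width: 24.6
grasp_force: 58.9
```

```bash
python3 - <<'E'
from h import *
m,p,d=grab('side'); cv2.imwrite('pics/s5.png',cv2.resize(p[140:310,240:410,::-1],(600,600),interpolation=cv2.INTER_CUBIC))
W=cloud(m,d); hsv=cv2.cvtColor(p,cv2.COLOR_RGB2HSV)
k=(hsv[...,1]<90)&(abs(W[...,0]-505)<30)&(abs(W[...,1]+218)<30)
for z in range(82,162,10):
    q=W[k&(W[...,2]>z)&(W[...,2]<z+10)]
    if len(q)>5: print(z,len(q),np.median(q,0).round(1))
# gauge rectangle in the side camera too
from m import rect_fit
print(rect_fit(W,cv2.inRange(hsv,(15,120,80),(35,255,255))>0,64,76))
E
python3 plan.py '{"tgt":[507.9,-215,107],"n":1}'
```

```text
92 14 [ 481.9 -212.6   98.8]
102 27 [ 479.7 -213.7  107.6]
112 46 [ 479.8 -216.1  117.5]
122 49 [ 478.9 -216.   128.2]
132 52 [ 478.3 -215.1  137.1]
142 55 [ 479.  -215.2  146.7]
152 48 [ 479.9 -215.   156. ]
(array([ 507.2, -214.6]), array([242.8,  83. ]), 80.9, 68.1)
{"gripper": -1, "x": 0.09, "y": -2.11, "z": 7.8, "ax": 0.02, "ay": 0.0, "az": -0.0}
from [ 487.9 -208.1  185. ] turn 0 n 1 F [-1.1  0.  -1.4] w 24.4 t 8.2833
```

View pics/s5.png

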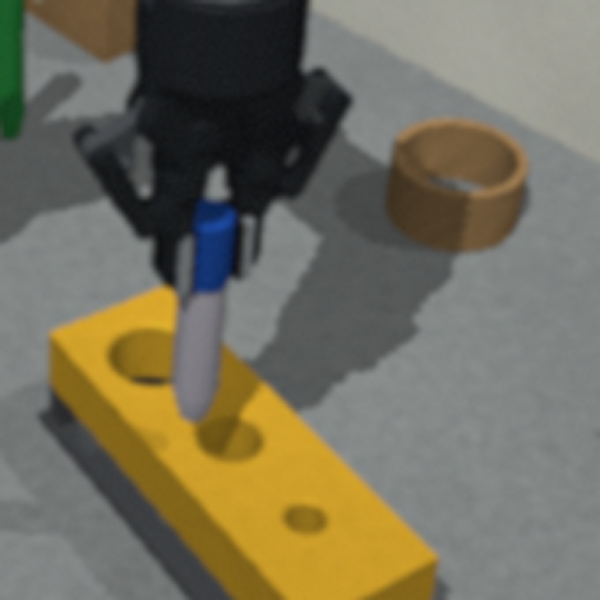

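The foot at crop (196,412) is short of the middle hole at (230,440), because I had the sign of the tool y shift wrong. I correct it by -20.6 mm in y.

Call:
send_rows([
  {"gripper": 1, "x": 0.07, "y": -0.8, "z": 0, "ax": 0, "ay": 0, "az": 0},
  {"gripper": 1, "x": 0, "y": -0.9, "z": 0, "ax": 0, "ay": 0, "az": 0},
  {"gripper": 1, "x": 0, "y": -0.36, "z": 0, "ax": 0, "ay": 0, "az": 0},
  {"gripper": 1, "x": 0, "y": 0, "z": 0.8, "ax": 0, "ay": 0, "az": 0},
  {"gripper": 1, "x": 0, "y": 0, "z": 0.6, "ax": 0, "ay": 0, "az": 0},
])

```text
clock: 8.7
position: [507.3, -215.3, 170.4]
ee_rot: [-0.597, 0.802, 0.0, -0.0]
contact_force: [0.0, -0.2, -1.8]
gripper_width: 24.8
grasp_force: 58.9
```

Call:
send_rows([
  {"gripper": 1, "x": 0, "y": 0, "z": 0, "ax": 0, "ay": 0, "az": 0},
  {"gripper": 1, "x": 0, "y": 0, "z": 0, "ax": 0, "ay": 0, "az": 0},
  {"gripper": 1, "x": 0, "y": 0, "z": 0, "ax": 0, "ay": 0, "az": 0},
  {"gripper": 1, "x": 0, "y": 0, "z": 0, "ax": 0, "ay": 0, "az": 0},
])

```text
clock: 9.03
position: [507.2, -215.4, 171.6]
ee_rot: [-0.597, 0.802, -0.0, 0.0]
contact_force: [-0.7, -0.7, -2.4]
gripper_width: 24.8
grasp_force: 58.9
```

```bash
python3 - <<'E'
from h import *
m,p,d=grab('side'); a=p[210:310,260:360,::-1]; b=grab('wrist')[1][...,::-1]
cv2.imwrite('pics/s6.png',np.hstack([cv2.resize(a,(384,384),interpolation=cv2.INTER_CUBIC),b[:,64:448]]))
E
python3 plan.py '{"tgt":[507.4,-214.7,97],"n":1}'
```

```text
{"gripper": -1, "x": -0.07, "y": 0.01, "z": 7.47, "ax": -0.04, "ay": 0.0, "az": 0.0}
from [ 507.2 -215.4  171.7] turn 0 n 1 F [-0.5 -1.1 -2.9] w 24.7 t 9.1333
```

View pics/s6.png

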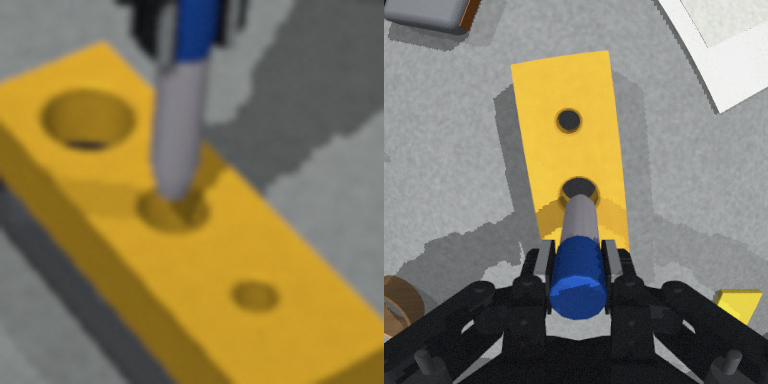

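The foot at (173,198) in the side crop is centred over the middle hole at (173,212), and the wrist view agrees. I lower it.

Call:
send_rows([
  {"gripper": 1, "x": 0, "y": 0, "z": 0.8, "ax": 0, "ay": 0, "az": 0},
  {"gripper": 1, "x": 0, "y": 0, "z": 1.2, "ax": 0, "ay": 0, "az": 0},
  {"gripper": 1, "x": 0, "y": 0, "z": 1.2, "ax": 0, "ay": 0, "az": 0},
  {"gripper": 1, "x": 0, "y": 0, "z": 1, "ax": 0, "ay": 0, "az": 0},
  {"gripper": 1, "x": 0, "y": 0, "z": 0.8, "ax": 0, "ay": 0, "az": 0},
])

```text
clock: 9.55
position: [506.6, -215.3, 120.0]
ee_rot: [-0.597, 0.802, 0.001, -0.0]
contact_force: [-0.2, 0.6, -1.8]
gripper_width: 24.8
grasp_force: 58.9
```

Call:
send_rows([
  {"gripper": 1, "x": 0, "y": 0, "z": 0.8, "ax": 0, "ay": 0, "az": 0},
  {"gripper": 1, "x": 0, "y": 0, "z": 0.7, "ax": 0, "ay": 0, "az": 0},
  {"gripper": 1, "x": 0, "y": 0, "z": 0.5, "ax": 0, "ay": 0, "az": 0},
  {"gripper": 1, "x": 0, "y": 0, "z": 0.3, "ax": 0, "ay": 0, "az": 0},
  {"gripper": 1, "x": 0, "y": 0, "z": 0, "ax": 0, "ay": 0, "az": 0},
])

```text
clock: 9.97
position: [506.9, -215.3, 97.7]
ee_rot: [-0.597, 0.802, 0.0, -0.0]
contact_force: [-0.5, 0.9, -2.0]
gripper_width: 24.8
grasp_force: 58.9
```

Call:
send_rows([
  {"gripper": 1, "x": 0, "y": 0, "z": 0, "ax": 0, "ay": 0, "az": 0},
  {"gripper": 1, "x": 0, "y": 0, "z": 0, "ax": 0, "ay": 0, "az": 0},
])

```text
clock: 10.13
position: [507.5, -215.5, 98.8]
ee_rot: [-0.597, 0.802, -0.0, 0.0]
contact_force: [-0.6, -0.7, -2.1]
gripper_width: 24.8
grasp_force: 58.9
```

Call:
send_rows([
  {"gripper": 1, "x": 0, "y": 0, "z": 0.1, "ax": 0, "ay": 0, "az": 0},
  {"gripper": 1, "x": 0, "y": 0, "z": 0.1, "ax": 0, "ay": 0, "az": 0},
  {"gripper": 1, "x": 0, "y": 0, "z": 0, "ax": 0, "ay": 0, "az": 0},
])

```text
clock: 10.38
position: [507.1, -215.4, 96.3]
ee_rot: [-0.597, 0.802, -0.0, 0.0]
contact_force: [0.1, -0.4, -1.6]
gripper_width: 24.3
grasp_force: 58.9
```

Call:
send_rows([
  {"gripper": 1, "x": 0, "y": 0, "z": 0.1, "ax": 0, "ay": 0, "az": 0},
  {"gripper": 1, "x": 0, "y": 0, "z": 0, "ax": 0, "ay": 0, "az": 0},
])

```text
clock: 10.55
position: [507.3, -215.4, 95.4]
ee_rot: [-0.597, 0.802, -0.0, 0.0]
contact_force: [0.4, -0.8, -0.4]
gripper_width: 24.9
grasp_force: 59.2
```

Call:
send_rows([
  {"gripper": 0.2, "x": 0, "y": 0, "z": 0, "ax": 0, "ay": 0, "az": 0},
  {"gripper": 0.0, "x": 0, "y": 0, "z": 0, "ax": 0, "ay": 0, "az": 0},
  {"gripper": -0.3, "x": 0, "y": 0, "z": 0, "ax": 0, "ay": 0, "az": 0},
  {"gripper": -1, "x": 0, "y": 0, "z": 0, "ax": 0, "ay": 0, "az": 0},
  {"gripper": -1, "x": 0, "y": 0, "z": 0, "ax": 0, "ay": 0, "az": 0},
])

```text
clock: 10.97
position: [507.2, -215.4, 95.5]
ee_rot: [-0.597, 0.802, -0.0, 0.0]
contact_force: [0.0, -0.7, 0.3]
gripper_width: 76.7
grasp_force: 0.0
```

Call:
send_rows([
  {"gripper": -1, "x": 0, "y": 0, "z": 0, "ax": 0, "ay": 0, "az": 0},
  {"gripper": -1, "x": 0, "y": 0, "z": 0, "ax": 0, "ay": 0, "az": 0},
  {"gripper": -1, "x": 0, "y": 0, "z": 0, "ax": 0, "ay": 0, "az": 0},
  {"gripper": -1, "x": 0, "y": 0, "z": 0, "ax": 0, "ay": 0, "az": 0},
])

```text
clock: 11.3
position: [507.1, -215.4, 95.3]
ee_rot: [-0.597, 0.802, -0.0, 0.0]
contact_force: [0.3, 0.3, 0.2]
gripper_width: 85.6
grasp_force: 0.0
```

Call:
send_rows([
  {"gripper": -1, "x": 0, "y": 0, "z": -1, "ax": 0, "ay": 0, "az": 0},
  {"gripper": -1, "x": 0, "y": 0, "z": -2, "ax": 0, "ay": 0, "az": 0},
  {"gripper": -1, "x": 0, "y": 0, "z": -3, "ax": 0, "ay": 0, "az": 0},
  {"gripper": -1, "x": 0, "y": 0, "z": -3, "ax": 0, "ay": 0, "az": 0},
  {"gripper": -1, "x": 0, "y": 0, "z": -3, "ax": 0, "ay": 0, "az": 0},
])

```text
clock: 11.72
position: [506.9, -215.4, 217.4]
ee_rot: [-0.597, 0.802, -0.0, 0.0]
contact_force: [0.3, -0.2, 0.5]
gripper_width: 85.7
grasp_force: 0.0
```

Call:
send_rows([
  {"gripper": -1, "x": 0, "y": 0, "z": 0, "ax": 0, "ay": 0, "az": 0},
  {"gripper": -1, "x": 0, "y": 0, "z": 0, "ax": 0, "ay": 0, "az": 0},
  {"gripper": -1, "x": 0, "y": 0, "z": 0, "ax": 0, "ay": 0, "az": 0},
  {"gripper": -1, "x": 0, "y": 0, "z": 0, "ax": 0, "ay": 0, "az": 0},
])

```text
clock: 12.05
position: [506.3, -215.2, 214.3]
ee_rot: [-0.597, 0.802, 0.001, -0.001]
contact_force: [0.1, -0.5, -0.4]
gripper_width: 85.5
grasp_force: 0.0
```

Run:
```python
from wr import *
m,p,d=grab('side'); cv2.imwrite('pics/s7.png',cv2.resize(p[100:320,130:390,::-1],(700,592),interpolation=cv2.INTER_CUBIC))
m,p,d=grab('wrist'); W=wcloud(m,d)
print(cap(W,cv2.cvtColor(p,cv2.COLOR_RGB2HSV),(105,100,30),(130,255,255),(200,120,330,300)))
s=arm.read_state();print(s['position'],s['contact_force'])
```

```text
(752, array([ 505.3, -216.3]), 12.7, 134.6)
[ 506.45759532 -215.26679646  214.08394292] [-0.32583732  0.63051566 -0.18804521]
```

View pics/s7.png

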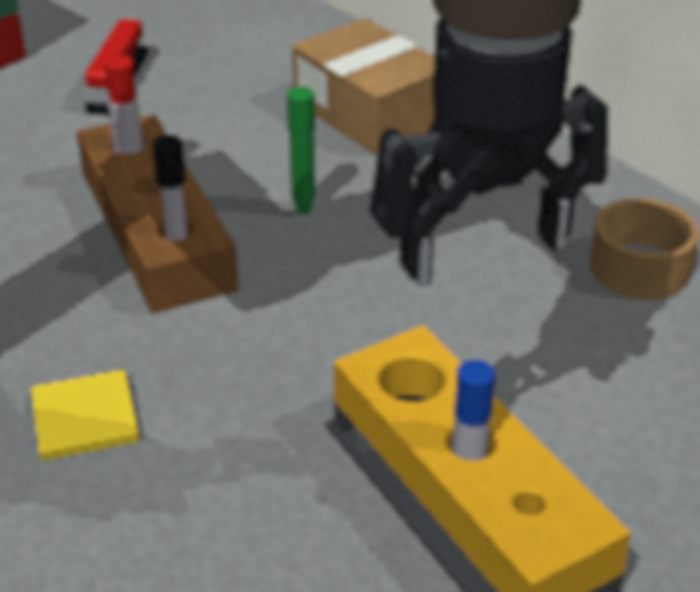

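The blue rod stands released in the middle hole at (475,410). Its cap top is at z = 134.6, where 135 is expected with the foot on the base. Red and black are undisturbed.

```bash
python3 -c "
from bench import arm;print(arm.job_done())"
```

```text
the job is handed in; nothing more can be done
None
```

The blue-capped rod went through the widest hole and now stands released in the 34 mm middle hole with its foot on the base; red and black are undisturbed, and I handed the job in at about 12 s but got no verdict back.

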